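# Slide the indicator lens into its lamp housing

## Robot

A 6-joint arm with a two-finger parallel gripper is mounted at the origin on the work surface. World frame = base frame: x ahead of the robot, y to its left, z up, the work surface at z = 0. Lengths are in m, angles in rad, forces in N, time in s.
With the tool pointing down it reaches from about 0.35 to 0.775 m from the base axis. Payload 5.5 kg.
Tool frame: the origin (TCP) lies between the finger pads; the fingertips stand env.nose_length ahead of it and the grasp point (between the pads) lies 8 mm behind it (env.nose_length is the distance from the TCP to the fingertips, in m); z points along the fingers, y is the direction in which the jaws open and shut (so a half turn about z gives the same grasp; the last joint's range is limited). The gripper opens to 85 mm and grips with 20 to 120 N. Pads are 22 mm wide; open, the fingers measure 114 mm over their backs; the gripper's body (76 mm by 85 mm) begins 54 mm behind the grasp point. The pads swing forward as they close: fully open they stand 13 mm farther back than shut.
Start: joints at [-1.33, 0.313, 0.046, 1.304, 0, 1.431], TCP at [0.214, -0.534, 0.242] pointing down, gripper open.
Joint ranges: [-2.76, 2.76], [-0.86, 1.69], [-1.03, 1.26], [-2.2, 2.34], [-1.47, 1.5], [-3.14, 3.14]. Speed limits (rad/s): [2.57, 2.57, 3.14, 3.14, 3.14, 3.14].

## Interface

Orientations are given as a unit quaternion [w, x, y, z].
In Python, from workcell import env gives the robot as it stands. The module is installed in compiled form; this text tells all that it offers.
- The arm moves only by the shell command python3 -m creep 'ROWS' [FORCE]. ROWS is a JSON object of lists of equal length, an entry for each row: "hand": the finger opening in mm, from 0 to 85.4; "delta_pos": the shift along the tool's x, y, z scaled (see below), a list of three; "turn": the turn about the tool's z scaled (see below). In form: {"hand": [hand, ...], "delta_pos": [[dx, dy, dz], ...], "turn": [turn, ...]}. A call has exactly 5 rows; each row shifts and turns the commanded pose from where the row before left it, along the tool's axes as they then stand; what a row does not reach is not made up. The controller multiplies each number of a shift by 0.8 m and each number of a turn by 5 degrees. A row lasts 1/12 s, in which the tool goes at most 41.7 mm and 7.16 degrees, less where a joint would pass 70% of its speed; a pose out of reach is approached as far as the arm can. A call with a number of a shift or a turn outside -1 to 1 is refused whole. A call with a gripper value outside its range is refused whole. The fingers move at their own pace and stop on an object; FORCE is the grip in N (left out, the last holds). Time passes only in rows, so rows that do not move let the fingers close, or fill a call up. It gives the time, the measured TCP pose, the force and the opening at its end, in the units of the state.
- env.get_state(): the state, without advancing time (a new reading comes with each control period).
- env.read_camera(name): name is "side" or "top" or "wrist"; returns a dict with "pixels" (420x560x3 uint8, red, green, blue), "depth" (420x560 float32, m along the optical axis (not along the pixel's ray), 0 where there is no reading), "fx", "fy", "cx", "cy" (pixels), "origin" and "orientation" of the camera in the world. Camera axes: x right, y down, z forward; pixel columns grow to the right and rows downward; lengths in m; the calibration is good to about 2 mm. A picture is of the moment at which its call begins.
- env.hand_in(): hands the job in, once; it reports no verdict.
Trained networks look in the newest picture that a camera, given by its name, has taken for a name from the list of things; names that differ only in an ending like _2 or _b are one class to them, and where a whole thing is asked for, a point or a joint stands for the part that bears it (a point fixed in the world has none). Each returns a list of dicts, best first, with "score" (0 to 1); they miss things now and then, are a little off and sometimes report something else, mostly with a low value. They report only what shows in the picture. A call takes as long as a camera call. They do not tell look-alikes from the thing itself.
- env.find_in(camera, target): "location" ([row, column] in pixels, amid what is visible of it).
- env.pinpoint(camera, target): "location" ([row, column] in pixels: a listed point, or the origin of a listed thing).
The state is a dict: "clock": time; "joint_pos": joint angles; "qvel": joint speeds; "tau": joint torques, N m; "tcp_pos": TCP position; "orientation": TCP orientation; "wrist_force": force on the tool from outside, world axes, zero at the start; "ft_torque": the same for the moment, N m; "finger_gap": finger opening in m.
Only numpy, scipy, OpenCV 4.12 (cv2) and the standard library are available. Lean on these libraries where they do the work, as an engineer would, in place of code of your own. Each camera call takes 0.05 s, during which the arm holds its last target.

## Task

Fit the yellow indicator lens to the black lamp housing: lay it rib up on the open landing and slide it under the two side lips until it is fully home against the end wall, then let go. Leave the red lens, the jar and the wrench where they are.

Things in the scene. Friction and masses are not known exactly. Their poses are not given: they have to be found in the camera images.
- lens_yellow: Yellow lens: flat slab 100 (own x) x 84 (own y) x 6 mm, about 80 g, with an upright finger rib centred on top: 50 mm long along x, 12 thick along y, 30 high (rib top 36 mm above the underside). Origin: centre of the underside; z up. Starts flat on the counter, rib up. Slides in along its own x (the rib's direction), either end first.
- lens_red: Red lens of the same shape and size, lying flat on the counter; not wanted, leave it alone. It and the yellow one may swap places. Origin: centre of the underside.
- housing: Black lamp housing fixed to the counter, 198 mm (own x, -120 to +78) x 116 mm (own y); z up, origin on the counter. The lens goes in along +x from the open end at -x. It runs on a surface 30 mm above the counter: an open landing (x -120 to -30), then side ledges over a hollow. Flat end wall, face at x = +72, 44 high.
- housing_mouth (a point): Middle of the slot's mouth, at running-surface height: x = -25, y = 0, z = 30 mm in the housing's frame, same axes. From here to the end wall two grey lips overhang the side grooves: groove 9 mm high for the 6 mm lens, 87 wide for 84. Lips' top 44 mm above the counter, inner edges at y = +-35.5. Before it, lip noses slope up (x -37 to -25, to 50 high); grey guides 43 high flare to 105 apart.
- housing_home (a point): Where the lens's origin (centre of the underside) lies when fully home: x = +22, y = 0, z = 30 mm in the housing's frame, same axes; the leading edge then touches the end wall.
- jar: Glass jar with steel screw lid, 66 mm diameter, 85 mm high, standing. Origin: centre of the underside. Leave alone.
- wrench: Stainless socket wrench, about 180 mm long along own x, lying on the counter; handle 14 mm high, head with socket at +x, 44 mm high. Origin at the underside near the middle. Leave alone.
- turntable: Low aluminium turntable loaded with valve caps, fixed here, 160 mm diameter, 31 mm high over the caps. Origin: centre of the underside. Not part of the job.
Not all that is in view belongs to the job. Of the things that look like the lens_yellow, take the one that is farthest from the robot's base at the start.

How it is judged:
At the end, for the whole second after the job is handed in: The yellow lens lies rib up and at rest under both lips, within 5 mm of the end wall (fully home), within 4 mm of the housing's centre line, square to it within 4 degrees, level within 3.4 degrees, its underside 27 to 34 mm above the counter (x of lens_yellow in the frame of housing between 0.017 and 0.026 m and y of lens_yellow in the frame of housing between -0.004 and 0.004 m and z of lens_yellow in the frame of housing between 0.027 and 0.034 m and angle between the x axis of lens_yellow and the x axis of housing, either way round below 0.07 rad and angle between lens_yellow's own z axis and vertical below 0.06 rad and linear speed of lens_yellow below 0.01 m/s); the robot touches nothing.
It fails at once if the red lens is moved by more than 20 mm (distance of lens_red from where it was at the start of the episode above 0.02 m).
It fails at once if the jar is moved by more than 20 mm or tipped (distance of jar from where it was at the start of the episode above 0.02 m or angle between jar's own z axis and vertical above 0.3 rad).
It fails at once if the wrench is moved by more than 20 mm (distance of wrench from where it was at the start of the episode above 0.02 m).
It also fails if it takes over 45 s, if anything falls off the work surface, if the arm or the gripper's body presses on something with over 40 N, if the wrist force passes 120 N, or if a joint passes its speed limit or range.

## Working session

There is one attempt and no reset: what is moved stays moved. The work goes in short steps, Python scripts to look and compute and a shell command to move; the robot and the scene stay as the last step left them, time stands still between calls to the robot, and variables do not carry over. Pictures are saved under pics/ and viewed, and the job is handed in when it is done.

```bash
mkdir -p pics
cat > h.py <<'E'
import numpy as np,cv2
from workcell import env
from scipy.spatial.transform import Rotation as R
def rot(q): return R.from_quat([q[1],q[2],q[3],q[0]]).as_matrix()
def world(c,r,col,z=None):
    ray=np.array([(col-c['cx'])/c['fx'],(r-c['cy'])/c['fy'],1.0]);M=rot(c['orientation']);o=np.array(c['origin'])
    if z is None:
        d=c['depth'][int(r),int(col)]; return o+M@(ray*d)
    v=M@ray; return o+v*(z-o[2])/v[2]
def cloud(c):
    h,w=c['depth'].shape;u,v=np.meshgrid(np.arange(w),np.arange(h))
    d=c['depth'];P=np.stack([(u-c['cx'])/c['fx']*d,(v-c['cy'])/c['fy']*d,d],-1)
    return P@rot(c['orientation']).T+np.array(c['origin'])
def save(c,n): cv2.imwrite('pics/'+n,c['pixels'][:,:,::-1])
E
python3 - <<'E'
from h import *
s=env.get_state();print(s,env.nose_length)
for n in ['top','side','wrist']:
    c=env.read_camera(n);save(c,n+'0.png');np.savez('pics/'+n+'0.npz',**c)
    print(n,c['origin'],c['orientation'],c['fx'])
    if n!='wrist':
        for t in ['lens_yellow','lens_red','housing','housing_mouth','housing_home','jar','wrench','turntable']:
            for d in env.pinpoint(n,t)[:3]: print(t,d)
E
```

```text
{'clock': 0.0, 'joint_pos': array([-1.32962273e+00,  3.13990360e-01,  4.49453077e-02,  1.30363667e+00,
       -1.46774422e-05,  1.43117993e+00]), 'qvel': array([-1.14216072e-04,  1.67206814e-03,  3.64482685e-05, -1.15896300e-03,
        2.81868534e-04, -1.30674506e-03]), 'tau': array([-1.01956930e-04, -4.80625927e+01,  2.98534673e+01,  1.92697509e-02,
       -1.49789835e-04, -2.50754425e-06]), 'tcp_pos': array([ 0.21355309, -0.53330875,  0.24140083]), 'orientation': array([-9.41111640e-04,  9.81929123e-01,  1.89246689e-01, -5.51776369e-05]), 'wrist_force': array([-0.46545978, -0.19722598,  0.68186654]), 'ft_torque': array([ 0.0243202 , -0.02183854, -0.00812449]), 'finger_gap': 0.08526316242439066} 0.011
top [ 0.36743673 -0.04490162  1.40814389] [ 0.04311529 -0.70455563  0.70704003 -0.04285821] 415.66382912335786
lens_yellow {'location': [248.8, 258.8], 'score': 0.88}
lens_yellow {'location': [282.1, 326.3], 'score': 0.83}
lens_yellow {'location': [230.8, 305.1], 'score': 0.57}
lens_red {'location': [176.5, 319.4], 'score': 0.71}
housing {'location': [204.1, 202.4], 'score': 0.96}
hou
[... 374 characters left out ...]
28926  0.90096251 -0.41892342] 408.412111999821
lens_yellow {'location': [192.0, 362.0], 'score': 0.82}
lens_yellow {'location': [237.2, 324.9], 'score': 0.68}
lens_yellow {'location': [202.7, 310.2], 'score': 0.58}
lens_red {'location': [186.3, 260.3], 'score': 0.94}
housing {'location': [275.3, 261.1], 'score': 0.86}
housing_mouth {'location': [267.7, 266.2], 'score': 0.97}
housing_home {'location': [260.6, 252.0], 'score': 0.95}
jar {'location': [339.8, 234.9], 'score': 0.69}
wrench {'location': [238.0, 193.8], 'score': 0.8}
turntable {'location': [149.4, 326.4], 'score': 0.87}
wrist [ 0.29088925 -0.50282185  0.37403715] [ 0.13547817  0.81716734 -0.55272898 -0.09150884] 303.85131864320726
```

View pics/top0.png

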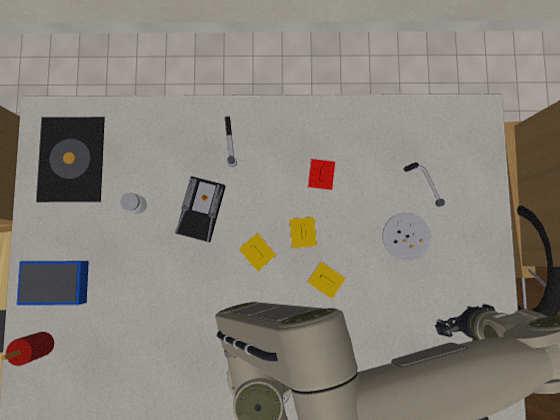

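View pics/side0.png

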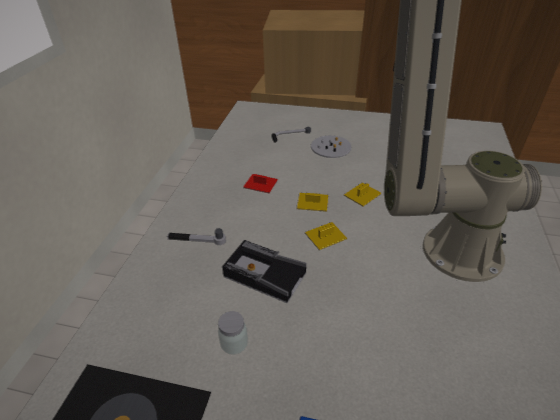

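Run:
```python
from h import *
c=dict(np.load('pics/top0.npz'))
for n,r,k,z in [('ylA',248.8,258.8,0.0),('ylB',282.1,326.3,0),('ylC',230.8,305.1,0),('red',176.5,319.4,0),('housing',204,202.4,0),('mouth',209.6,198.6,.03),('home',194.1,199.9,.03),('jar',204.8,136.4,0),('wr',143.7,230,0),('tt',235,403.8,0)]:
    p=world(c,r,k,z);print(n,p.round(4),np.hypot(p[0],p[1]).round(3))
im=c['pixels'][120:320,120:440,::-1];cv2.imwrite('pics/topcrop.png',cv2.resize(im,(800,500),interpolation=cv2.INTER_CUBIC))
```

```text
ylA [0.408  0.0062 0.    ] 0.408
ylB [ 0.2964 -0.2195  0.    ] 0.369
ylC [ 0.4683 -0.1508  0.    ] 0.492
red [ 0.6555 -0.2025  0.    ] 0.686
housing [0.5613 0.1991 0.    ] 0.596
mouth [0.5383 0.2063 0.03  ] 0.577
home [0.5907 0.2029 0.03  ] 0.625
jar [0.5593 0.4248 0.    ] 0.702
wr [0.7728 0.1067 0.    ] 0.78
tt [ 0.4529 -0.485   0.    ] 0.664
```

View pics/topcrop.png

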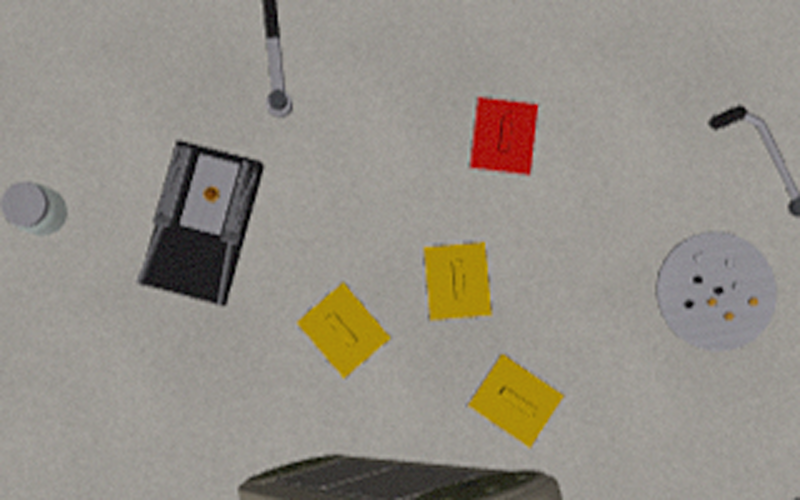

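Three yellow look-alikes in the top view: A (249,259) at 0.41 m from the base, B (282,326) at 0.37 m and C (231,304) at 0.49 m. C is the farthest, so it is the one meant. The crop shows C at (458,281), rib up, with the rib running nearly along world x. The housing is at crop (200,222), with its open end toward the robot.

```bash
cat > meas.py <<'E'
from h import *
def lens(c,near,z=0.006):
    hsv=cv2.cvtColor(c['pixels'],cv2.COLOR_RGB2HSV)
    m=cv2.inRange(hsv,(18,120,70),(35,255,255))
    n,l,st,ce=cv2.connectedComponentsWithStats(m)
    out=[]
    for i in range(1,n):
        if st[i,4]<150: continue
        ct,_=cv2.findContours((l==i).astype(np.uint8),cv2.RETR_EXTERNAL,cv2.CHAIN_APPROX_NONE)
        ct=max(ct,key=len)[:,0,:]
        P=np.array([world(c,v,u,z)[:2] for u,v in ct])
        (cx,cy),(w,h),a=cv2.minAreaRect((P*1000).astype(np.float32))
        out.append((cx,cy,w,h,a))
    return out
E
python3 - <<'E'
from meas import *
for n in ['top','side']:
    c=dict(np.load(f'pics/{n}0.npz'));print(n)
    for o in lens(c,None): print(np.round(o,1))
    P=cloud(c)
    m=(np.abs(P[...,0]-.57)<.16)&(np.abs(P[...,1]-.2)<.13)&(P[...,2]>.018)&(P[...,2]<.07)
    q=(P[m][:,:2]*1000).astype(np.float32)
    print('housing',cv2.minAreaRect(q),len(q))
    k,l=cv2.connectedComponentsWithStats(m.astype(np.uint8))[1:3]
    print(l)
    # rib cloud for C
    m=(np.abs(P[...,0]-.47)<.06)&(np.abs(P[...,1]+.15)<.055)&(P[...,2]>.02)&(P[...,2]<.06)
    q=(P[m]*1000).astype(np.float32)
    if len(q)>4: print('rib',cv2.minAreaRect(q[:,:2].copy()),q.mean(0),q.max(0),len(q))
s=env.get_state();print(rot(s['orientation']).round(3),np.degrees(s['joint_pos'][5]))
c=dict(np.load('pics/side0.npz'))
for n,r,k,z in [('mouth',267.7,266.2,.03),('home',260.6,252,.03),('C',202.7,310.2,0)]: print(n,world(c,r,k,z).round(4))
im=cv2.imread('pics/top0.png')[165:255,165:325];cv2.imwrite('pics/crop2.png',cv2.resize(im,(800,450),interpolation=cv2.INTER_CUBIC))
E
```

```text
top
[ 463.9 -141.9   98.2   83.5    4.6]
[398.7  12.3  98.4  83.2  40.8]
[ 304.6 -217.7   99.4   82.7   55.5]
housing ((589.3530883789062, 186.61544799804688), (126.75458526611328, 306.97552490234375), 72.13263702392578) 1709
[[     0      0    560    420 233491]
 [   226    156     11     11     78]
 [   174    177     51     66   1612]
 [   201    195      5      6     16]
 [   207    198      1      1      1]
 [   196    207      1      1      1]
 [   207    211      1      1      1]]
rib ((461.7706298828125, -141.14256286621094), (47.21305847167969, 12.64469051361084), 3.386078119277954) [ 462.06445 -140.74165   35.36498] [ 485.18466  -134.83652    43.332375] 59
side
[ 299.4 -219.7  110.7   85.6   55.4]
[ 462.4 -141.    98.9   89.7    4.8]
[396.5  13.9 100.2  86.   40.2]
housing ((591.297607421875, 188.1388397216797), (126.24763488769531, 308.10498046875), 72.95384979248047) 2514
[[     0      0    560    420 232686]
 [   213    228     12     14    115]
 [   222    240     84     59   2377]
 [   248    263      7      5     22]]
rib ((463.12542724609375, -139.2100067138672), (50.11257553100586, 16.92569351196289), 4.456246376037598) [ 462.7068   -137.1768     30.846876] [ 488.57874 -128.94038   39.62165] 92
[[ 0.928  0.372  0.   ]
 [ 0.372 -0.928 -0.   ]
 [-0.     0.    -1.   ]] 82.00038303485671
mouth [0.5343 0.2012 0.03  ]
home [0.5795 0.1839 0.03  ]
C [ 0.4691 -0.1382  0.    ]
```

View pics/crop2.png

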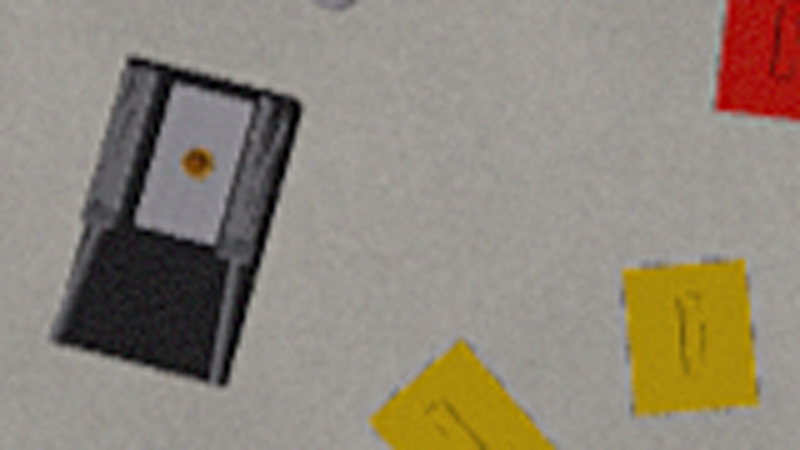

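C shows here at (692,335), an intact slab with an upright rib; it measures (0.463, -0.141) at a yaw of about 4.5°, 98 x 84 mm. Next I fit the housing from its own component.

```bash
cat >> meas.py <<'E'
def housing(c):
    P=cloud(c)
    m=((np.abs(P[...,0]-.57)<.16)&(np.abs(P[...,1]-.2)<.13)&(P[...,2]>.018)&(P[...,2]<.07)).astype(np.uint8)
    n,l,st,_=cv2.connectedComponentsWithStats(m);i=1+np.argmax(st[1:,4])
    return P[l==i]
E
python3 - <<'E'
from meas import *
for n in ['top','side']:
    c=dict(np.load(f'pics/{n}0.npz'));Q=housing(c)
    print(n,cv2.minAreaRect((Q[:,:2]*1000).astype(np.float32)))
    if n=='top':
        hsv=c['pixels'].astype(int); sub=hsv.sum(2)
        # dark outline mask by value; body outline at z ~.03-.044
        m=np.zeros(sub.shape,np.uint8); m[170:250,165:235]=(sub[170:250,165:235]<330)
        m=cv2.morphologyEx(m,cv2.MORPH_CLOSE,np.ones((3,3)))
        ct,_=cv2.findContours(m,cv2.RETR_EXTERNAL,cv2.CHAIN_APPROX_NONE);ct=max(ct,key=cv2.contourArea)[:,0]
        for z in (.03,.044):
            W=np.array([world(c,v,u,z)[:2] for u,v in ct])*1000
            print(z,cv2.minAreaRect(W.astype(np.float32)))
    yaw=None
    # lip tops
    rect=cv2.minAreaRect((Q[:,:2]*1000).astype(np.float32))
    for yaw in np.radians([-13.5,-14.5,-15.5,-16.5,-17.5]):
        e=np.array([np.cos(yaw),np.sin(yaw)]);f=np.array([-e[1],e[0]])
        a=Q[:,:2]@e*1000;b=Q[:,:2]@f*1000
        print(np.degrees(yaw),np.percentile(a,[1,99]).round(1),np.percentile(b,[1,99]).round(1), (np.percentile(b,99)-np.percentile(b,1)).round(1))
E
```

```text
top ((539.649169921875, 202.90982055664062), (117.39495086669922, 198.57643127441406), 75.3802490234375)
0.03 ((542.0314331054688, 201.96160888671875), (123.9759292602539, 200.02297973632812), 75.24391174316406)
0.044 ((540.2578125, 199.45382690429688), (122.71652221679688, 197.99102783203125), 75.24391174316406)
-13.5 [379.9 575.1] [264.2 380.4] 116.2
-14.500000000000002 [374.2 569. ] [273.4 388.9] 115.5
-15.5 [368.2 563.3] [281.6 397. ] 115.4
-16.5 [362.3 557.3] [288.7 405.8] 117.1
-17.5 [356.  551.3] [295.9 414.5] 118.6
side ((540.7915649414062, 203.88656616210938), (120.24052429199219, 200.77598571777344), 75.47216796875)
-13.5 [379.4 575.4] [266.7 383.6] 116.9
-14.500000000000002 [373.8 569.6] [275.3 391.2] 115.9
-15.5 [367.8 563.7] [284.  399.8] 115.7
-16.5 [361.2 557.5] [291.7 408.9] 117.2
-17.5 [354.4 551.2] [298.9 418.1] 119.2
```

Housing: rect 198 x 117 mm, as given; yaw about -14.7°, origin ≈ (0.560, 0.198). Joint 6 has to take the half-turned grasp to stay in range, so I first turn the tool by about -163°.

```bash
python3 -m creep '{"hand":[45,45,45,45,45],"delta_pos":[[0,0,0],[0,0,0],[0,0,0],[0,0,0],[0,0,0]],"turn":[-1,-1,-1,-1,-1]}' 40
for i in 1; do python3 -m creep '{"hand":[45,45,45,45,45],"delta_pos":[[0,0,0],[0,0,0],[0,0,0],[0,0,0],[0,0,0]],"turn":[-1,-1,-1,-1,-1]}'; done
python3 -m creep '{"hand":[45,45,45,45,45],"delta_pos":[[0,0,0],[0,0,0],[0,0,0],[0,0,0],[0,0,0]],"turn":[-1,-1,-1,-1,-1]}'
python3 -m creep '{"hand":[45,45,45,45,45],"delta_pos":[[0,0,0],[0,0,0],[0,0,0],[0,0,0],[0,0,0]],"turn":[-1,-1,-1,-1,-1]}'
python3 -m creep '{"hand":[45,45,45,45,45],"delta_pos":[[0,0,0],[0,0,0],[0,0,0],[0,0,0],[0,0,0]],"turn":[-1,-1,-1,-1,-1]}'
python3 -m creep '{"hand":[45,45,45,45,45],"delta_pos":[[0,0,0],[0,0,0],[0,0,0],[0,0,0],[0,0,0]],"turn":[-1,-1,-1,-1,-1]}'
python3 -m creep '{"hand":[45,45,45,45,45],"delta_pos":[[0,0,0],[0,0,0],[0,0,0],[0,0,0],[0,0,0]],"turn":[-1,-1,-0.5,0,0]}'
cat > go.py <<'E'
from h import *
import sys
def rep(x,y,z,yaw=None):
    s=env.get_state();M=rot(s['orientation']);p=np.array(s['tcp_pos'])
    cur=np.degrees(np.arctan2(M[1,0],M[0,0]))
    print('t',round(s['clock'],2),'tcp',p.round(4),'yaw',cur.round(2),'j6',np.degrees(s['joint_pos'][5]).round(1),'F',np.round(s['wrist_force'],1),'gap',round(s['finger_gap'],4),'tilt',np.degrees(np.arccos(-M[2,2])).round(2))
    d=M.T@(np.array([x,y,z])-p);print('delta tool m',d.round(4),'numbers total',(d/.8).round(4))
    if yaw is not None: print('turn units total',(-((yaw-cur+180)%360-180)/5).round(3))
rep(*map(float,sys.argv[1:]))
E
python3 go.py 0.463 -0.141 0.12 184.5
```

```text
clock: 1.37
tcp_pos: [0.2137, -0.5339, 0.2423]
orientation: [0.0, 0.917, 0.399, -0.0]
wrist_force: [-0.5, -0.9, 0.4]
finger_gap: 0.0447
clock: 1.78
tcp_pos: [0.2137, -0.5339, 0.2424]
orientation: [0.0, 0.809, 0.588, -0.0]
wrist_force: [-0.4, -0.7, 0.1]
finger_gap: 0.0454
clock: 2.2
tcp_pos: [0.2137, -0.5338, 0.2423]
orientation: [0.0, 0.662, 0.749, -0.0]
wrist_force: [-0.3, -0.3, 0.4]
finger_gap: 0.0453
clock: 2.62
tcp_pos: [0.2137, -0.5338, 0.2423]
orientation: [0.0, 0.484, 0.875, -0.0]
wrist_force: [-0.3, 0.2, 0.7]
finger_gap: 0.0452
clock: 3.03
tcp_pos: [0.2137, -0.5339, 0.2423]
orientation: [0.0, 0.283, 0.959, -0.0]
wrist_force: [0.2, -0.3, -0.0]
finger_gap: 0.0449
clock: 3.45
tcp_pos: [0.2137, -0.5339, 0.2423]
orientation: [0.0, 0.069, 0.998, -0.0]
wrist_force: [0.6, -0.4, 1.6]
finger_gap: 0.0449
clock: 3.87
tcp_pos: [0.2137, -0.5339, 0.2423]
orientation: [0.0, -0.037, 0.999, -0.0]
wrist_force: [-0.2, 0.2, -0.3]
finger_gap: 0.045
t 3.87 tcp [ 0.2137 -0.5339  0.2423] yaw -175.76 j6 -80.4 F [-0.2  0.2 -0.3] gap 0.045 tilt 0.01
delta tool m [-0.2777  0.3734  0.1223] numbers total [-0.3471  0.4667  0.1529]
turn units total -0.052
```

```bash
python3 -m creep '{"hand":[45,45,45,45,45],"delta_pos":[[-0.023,0.031,0],[-0.023,0.031,0],[-0.023,0.031,0],[-0.023,0.031,0],[-0.023,0.031,0]],"turn":[0,0,0,0,0]}' >/dev/null
python3 -m creep '{"hand":[45,45,45,45,45],"delta_pos":[[-0.023,0.031,0],[-0.023,0.031,0],[-0.023,0.031,0],[-0.023,0.031,0],[-0.023,0.031,0]],"turn":[0,0,0,0,0]}'
python3 -m creep '{"hand":[45,45,45,45,45],"delta_pos":[[-0.023,0.031,0.03],[-0.023,0.031,0.03],[-0.023,0.031,0.03],[-0.023,0.031,0.03],[-0.023,0.031,0.03]],"turn":[0,0,0,0,0]}'
python3 go.py 0.463 -0.141 0.022 184.5
python3 - <<'E'
from meas import *
s=env.get_state()
c=env.read_camera('wrist');save(c,'wrist1.png')
print(lens(c,None))
print([ (d,world(c,*d['location'],0).round(4)) for d in env.pinpoint('wrist','lens_yellow')])
P=cloud(c);m=(np.abs(P[...,0]-.463)<.045)&(np.abs(P[...,1]+.141)<.035)&(P[...,2]>.02)&(P[...,2]<.05)
q=(P[m]*1000).astype(np.float32);print(cv2.minAreaRect(q[:,:2].copy()),len(q),q[:,2].max())
E
```

```text
clock: 4.7
tcp_pos: [0.3791, -0.2714, 0.2425]
orientation: [0.0, -0.037, 0.999, -0.0]
wrist_force: [0.7, 0.1, -0.1]
finger_gap: 0.0451
clock: 5.12
tcp_pos: [0.4616, -0.1408, 0.1216]
orientation: [0.001, -0.037, 0.999, -0.0]
wrist_force: [1.1, 0.1, -0.9]
finger_gap: 0.0452
t 5.12 tcp [ 0.4616 -0.1408  0.1216] yaw -175.77 j6 -30.7 F [ 1.1  0.1 -0.9] gap 0.0452 tilt 0.07
delta tool m [-0.0012 -0.0002  0.0996] numbers total [-0.0015 -0.0003  0.1245]
turn units total -0.053
[(338.8615417480469, -210.3135986328125, 53.19328689575195, 111.1320571899414, 4.255804538726807), (397.2768249511719, 13.943130493164062, 99.83296203613281, 84.11662292480469, 40.506649017333984), (461.7477111816406, -138.4377899169922, 98.61833190917969, 82.58868408203125, 4.431612491607666)]
[({'location': [150.8, 465.9], 'score': 0.91}, array([0.4   , 0.0142, 0.    ])), ({'location': [210.7, 273.3], 'score': 0.75}, array([ 0.4638, -0.1401,  0.    ]))]
((461.1320495605469, -140.11553955078125), (49.53677749633789, 11.785187721252441), 4.406920433044434) 1009 38.028137
```

View pics/wrist1.png

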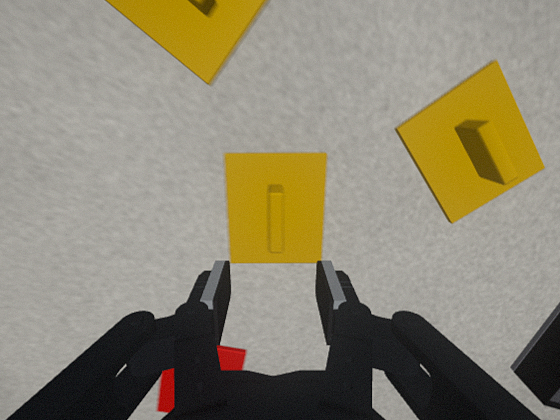

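The wrist view shows C at (row 210, col 275), with its rib 49.5 x 11.8 mm at 4.4°, centred under the TCP. Descend and grip.

```bash
python3 -m creep '{"hand":[45,45,45,45,45],"delta_pos":[[0,0,0.03],[0,0,0.03],[0,0,0.03],[0,0,0.02],[0,0,0.014]],"turn":[0,0,0,0,0]}'
python3 -m creep '{"hand":[0,0,0,0,0],"delta_pos":[[0,0,0],[0,0,0],[0,0,0],[0,0,0],[0,0,0]],"turn":[0,0,0,0,0]}' 40
python3 -m creep '{"hand":[0,0,0,0,0],"delta_pos":[[0,0,0],[0,0,0],[0,0,-0.01],[0,0,-0.02],[0,0,-0.03]],"turn":[0,0,0,0,0]}'
python3 -m creep '{"hand":[0,0,0,0,0],"delta_pos":[[0,0,-0.03],[0,0,-0.03],[0,0,-0.02],[0,0,-0.01],[0,0,0]],"turn":[0,0,0,0,0]}'
python3 - <<'E'
from h import *
c=env.read_camera('side');save(c,'side1.png')
c=env.read_camera('wrist');save(c,'wrist2.png')
import numpy as np
yaw=np.radians(-14.7);e=np.array([np.cos(yaw),np.sin(yaw)])
o=np.array([.5603,.1977]);print('pre',o-0.095*e,'home',o+.022*e)
E
python3 go.py 0.468 0.222 0.14 165.3
```

```text
clock: 5.63
tcp_pos: [0.4601, -0.1423, 0.0219]
orientation: [-0.001, -0.037, 0.999, 0.0]
wrist_force: [-0.8, 0.3, -0.9]
finger_gap: 0.0448
clock: 6.05
tcp_pos: [0.4617, -0.1427, 0.0241]
orientation: [0.001, -0.038, 0.999, -0.001]
wrist_force: [0.7, 0.1, 0.6]
finger_gap: 0.011
clock: 6.47
tcp_pos: [0.4591, -0.1412, 0.0702]
orientation: [-0.002, -0.038, 0.999, 0.001]
wrist_force: [0.1, -0.2, -1.6]
finger_gap: 0.0113
clock: 6.88
tcp_pos: [0.462, -0.1426, 0.1451]
orientation: [0.002, -0.038, 0.999, -0.001]
wrist_force: [-0.4, -0.6, -1.4]
finger_gap: 0.0108
pre [0.46840956 0.221807  ] home [0.58157989 0.19211733]
t 6.98 tcp [ 0.4606 -0.1419  0.1426] yaw -175.68 j6 -31.0 F [-1.2 -0.3 -0.4] gap 0.011 tilt 0.03
delta tool m [-0.0348  0.3623  0.0027] numbers total [-0.0435  0.4529  0.0034]
turn units total 3.804
```

View pics/wrist2.png

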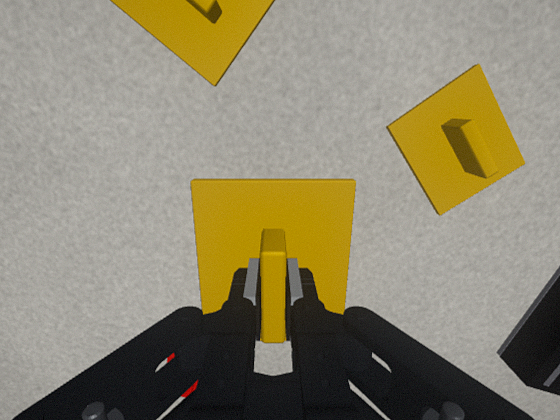

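View pics/side1.png

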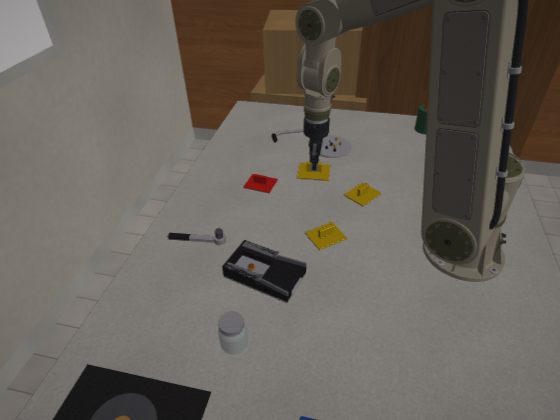

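Held level, with the rib squarely between the pads (wrist picture, col 272). Turn to the housing's yaw, then carry it over.

```bash
python3 -m creep '{"hand":[0,0,0,0,0],"delta_pos":[[0,0,0],[0,0,0],[0,0,0],[0,0,0],[0,0,0]],"turn":[0.76,0.76,0.76,0.76,0.76]}' 50
python3 go.py 0.468 0.222 0.14 165.3
```

```text
clock: 7.4
tcp_pos: [0.4597, -0.1415, 0.1412]
orientation: [-0.002, 0.129, 0.992, 0.001]
wrist_force: [-0.0, 0.8, -0.7]
finger_gap: 0.0111
t 7.4 tcp [ 0.4597 -0.1415  0.1412] yaw 165.13 j6 -11.8 F [-0.   0.8 -0.7] gap 0.0111 tilt 0.2
delta tool m [0.0853 0.3535 0.0017] numbers total [0.1066 0.4419 0.0022]
turn units total -0.034
```

```bash
python3 -m creep '{"hand":[0,0,0,0,0],"delta_pos":[[0.004,0.015,0],[0.008,0.031,0],[0.008,0.034,0],[0.008,0.034,0],[0.008,0.034,0]],"turn":[0,0,0,0,0]}' >/dev/null
python3 -m creep '{"hand":[0,0,0,0,0],"delta_pos":[[0.008,0.034,0],[0.008,0.034,0],[0.008,0.034,0],[0.008,0.034,0],[0.008,0.034,0]],"turn":[0,0,0,0,0]}' >/dev/null
python3 -m creep '{"hand":[0,0,0,0,0],"delta_pos":[[0.008,0.034,0],[0.008,0.034,0],[0.008,0.034,0],[0.007,0.02,0],[0.003,0.006,0]],"turn":[0,0,0,0,0]}'
python3 -m creep '{"hand":[0,0,0,0,0],"delta_pos":[[0,0,0.02],[0,0,0.02],[0,0,0.015],[0,0,0.01],[0,0,0.005]],"turn":[0,0,0,0,0]}'
python3 -m creep '{"hand":[0,0,0,0,0],"delta_pos":[[0,0,0],[0,0,0],[0,0,0],[0,0,0],[0,0,0]],"turn":[0,0,0,0,0]}' >/dev/null
python3 go.py 0.4684 0.2218 0.055 165.3
python3 - <<'E'
from meas import *
for n in ['wrist','side','top']:
    c=env.read_camera(n);save(c,n+'3.png');np.savez('pics/'+n+'3.npz',**c)
c=dict(np.load('pics/wrist3.npz'))
for t in ['housing_mouth','housing_home','lens_yellow']:
    for d in env.pinpoint('wrist',t)[:2]: print(t,d,world(c,*d['location'],.03 if 'h' in t else .06).round(4))
E
```

```text
clock: 8.65
tcp_pos: [0.4647, 0.228, 0.1416]
orientation: [-0.001, 0.125, 0.992, -0.0]
wrist_force: [-0.5, -0.3, -1.0]
finger_gap: 0.011
clock: 9.07
tcp_pos: [0.4646, 0.2247, 0.0851]
orientation: [-0.002, 0.128, 0.992, -0.001]
wrist_force: [-0.3, 0.0, -1.1]
finger_gap: 0.0107
t 9.48 tcp [0.4667 0.2254 0.0877] yaw 165.31 j6 31.6 F [ 0.8  0.1 -1.4] gap 0.0108 tilt 0.07
delta tool m [-0.0025 -0.0031  0.0327] numbers total [-0.0031 -0.0039  0.0409]
turn units total 0.003
housing_home {'location': [374.0, 269.7], 'score': 0.93} [0.5817 0.193  0.03  ]
lens_yellow {'location': [262.1, 273.5], 'score': 0.81} [0.4692 0.2254 0.06  ]
```

View pics/wrist3.png

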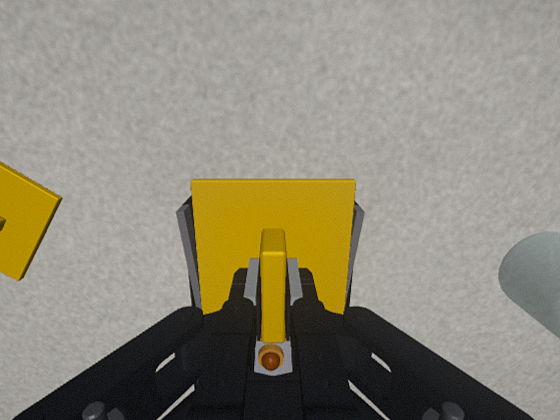

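View pics/side3.png

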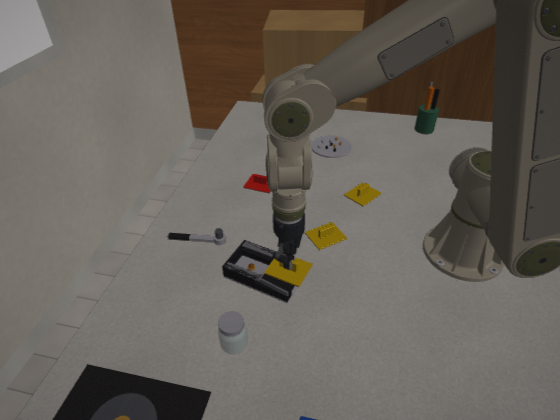

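View pics/top3.png

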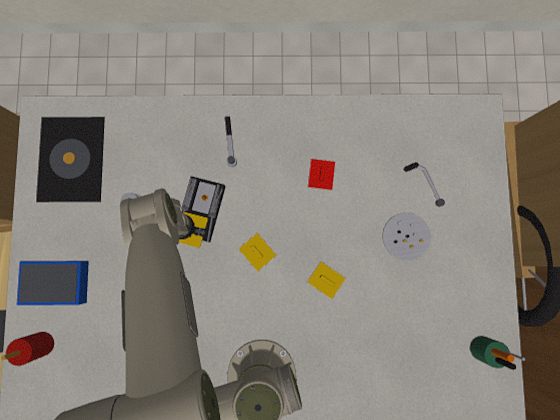

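Run:
```python
from meas import *
c=dict(np.load('pics/wrist3.npz'));P=cloud(c)
yaw=np.radians(-14.7);e=np.array([np.cos(yaw),np.sin(yaw)]);f=np.array([-e[1],e[0]]);o=np.array([.5603,.1977])
H=np.stack([(P[...,:2]-o)@e,(P[...,:2]-o)@f,P[...,2]],-1)*1000
hsv=cv2.cvtColor(c['pixels'],cv2.COLOR_RGB2HSV);ym=cv2.inRange(hsv,(18,120,70),(35,255,255))>0
def row(r):
    k=np.where(ym[r,180:365])[0]+180; print(r,'yellow cols',k.min(),k.max(),H[r,k.min()+2].round(1),H[r,k.max()-2].round(1))
for r in (185,200,230,260,290): row(r)
for r,k in [(220,183),(250,189),(205,184),(220,361),(250,357),(205,361),(235,186),(235,358)]: print(r,k,H[r,k].round(1),c['pixels'][r,k])
rib=ym&(H[...,2]>85)&(np.abs(H[...,1])<40)&(H[...,2]<115)
q=H[rib];print('rib',cv2.minAreaRect(q[:,:2].astype(np.float32)),np.percentile(q[:,2],[5,50,95]))
sl=ym&(H[...,2]>60)&(H[...,2]<82)&(np.abs(H[...,1])<60)&(np.abs(H[...,0]+100)<70)
q=H[sl];A=np.c_[q[:,:2],np.ones(len(q))];print('slab plane',np.linalg.lstsq(A,q[:,2],rcond=None)[0],np.median(q[:,2]))
for n in('rect',): print(cv2.minAreaRect(q[:,:2].astype(np.float32)))
# housing side features seen by the wrist
m=(H[...,2]>34)&(H[...,2]<56)&(np.abs(H[...,1])<70)&~ym
q=H[m];b=np.histogram(q[:,1],bins=np.arange(-70,71,4));print(list(zip(b[1],b[0])))
```

```text
185 yellow cols 191 355 [-143.8  -37.3   69.1] [-144.3   43.4   70.9]
200 yellow cols 192 353 [-136.2  -37.1   70.4] [-136.    43.5   69.3]
230 yellow cols 195 351 [-119.1  -37.2   68.9] [-119.5   43.7   69.8]
260 yellow cols 197 348 [-101.9  -37.2   70.2] [-101.3   43.7   69. ]
290 yellow cols 200 345 [-180.7    3.1  219.3] [-82.1  43.5  69. ]
220 183 [-115.1  -52.3   43. ] [102  98 103]
250 189 [-94.3 -50.6  42.3] [98 94 96]
205 184 [-121.5  -54.1   32.2] [81 76 79]
220 361 [-114.8   58.2   41.9] [97 94 94]
250 357 [-73.8  70.4   0.1] [166 158 152]
205 361 [-111.1   70.3   -0.7] [165 163 155]
235 186 [-104.8  -51.6   42.4] [102 100 100]
235 358 [-105.4   56.8   43.5] [98 96 96]
rib ((-98.33349609375, 0.48625755310058594), (35.31271743774414, 48.87131881713867), 66.81187438964844) [ 90.21166814  99.38997796 100.46134485]
slab plane [1.36571149e-03 7.54520684e-04 6.98299572e+01] 69.61143434671582
((-96.87223815917969, 3.047527313232422), (84.3504638671875, 100.00279998779297), 89.89959716796875)
[(np.int64(-70), np.int64(0)), (np.int64(-66), np.int64(0)), (np.int64(-62), np.int64(0))
[... 251 characters left out ...]
.int64(-26), np.int64(0)), (np.int64(-22), np.int64(0)), (np.int64(-18), np.int64(0)), (np.int64(-14), np.int64(0)), (np.int64(-10), np.int64(0)), (np.int64(-6), np.int64(0)), (np.int64(-2), np.int64(0)), (np.int64(2), np.int64(0)), (np.int64(6), np.int64(0)), (np.int64(10), np.int64(0)), (np.int64(14), np.int64(0)), (np.int64(18), np.int64(0)), (np.int64(22), np.int64(0)), (np.int64(26), np.int64(0)), (np.int64(30), np.int64(0)), (np.int64(34), np.int64(0)), (np.int64(38), np.int64(0)), (np.int64(42), np.int64(0)), (np.int64(46), np.int64(0)), (np.int64(50), np.int64(190)), (np.int64(54), np.int64(342)), (np.int64(58), np.int64(28)), (np.int64(62), np.int64(0)), (np.int64(66), np.int64(0))]
```

Run:
```python
from meas import *
c=dict(np.load('pics/wrist3.npz'));P=cloud(c)
yaw=np.radians(-14.7);e=np.array([np.cos(yaw),np.sin(yaw)]);f=np.array([-e[1],e[0]]);o=np.array([.5603,.1977])
H=np.stack([(P[...,:2]-o)@e,(P[...,:2]-o)@f,P[...,2]],-1)*1000
hsv=cv2.cvtColor(c['pixels'],cv2.COLOR_RGB2HSV);ym=cv2.inRange(hsv,(18,120,70),(35,255,255))>0
for x in range(-122,-70,5):
    for lo,hi in((24,37),(40,46)):
        m=(abs(H[...,0]-x)<2.5)&(H[...,2]>lo)&(H[...,2]<hi)&~ym
        y=H[m][:,1];a=y[(y<0)&(y>-70)];b=y[(y>0)&(y<75)]
        print(x,lo,[np.percentile(v,[3,97]).round(1) if len(v)>3 else None for v in(a,b)],len(a),len(b))
im=c['pixels'][150:330,150:390,::-1];cv2.imwrite('pics/w3c.png',cv2.resize(im,(800,600),interpolation=cv2.INTER_CUBIC))
c=dict(np.load('pics/top3.npz'));im=c['pixels'][165:255,165:245,::-1];cv2.imwrite('pics/t3c.png',cv2.resize(im,(533,600),interpolation=cv2.INTER_CUBIC))
```

```text
-122 24 [array([-56.4, -50.3]), array([55.2, 58.9])] 61 27
-122 40 [array([-56.6, -51.6]), array([54.1, 59.1])] 39 40
-117 24 [array([-51.6, -49.7]), None] 43 0
-117 40 [array([-56.3, -51. ]), array([53.8, 58.4])] 76 73
-112 24 [array([-51. , -49.6]), None] 38 0
-112 40 [array([-55.5, -50.6]), array([53.2, 58. ])] 70 68
-107 24 [array([-50.7, -49.8]), None] 30 0
-107 40 [array([-55., -50.]), array([53. , 57.7])] 66 61
-102 24 [array([-50.1, -49.4]), None] 26 0
-102 40 [array([-54.6, -49.4]), array([52.7, 57.2])] 75 56
-97 24 [array([-49.7, -49. ]), None] 17 0
-97 40 [array([-54., -49.]), array([52.5, 56.6])] 66 52
-92 24 [array([-49.2, -48.5]), None] 13 0
-92 40 [array([-53.6, -48.6]), array([52.5, 56.3])] 66 40
-87 24 [array([-48.7, -48. ]), None] 7 0
-87 40 [array([-53.1, -48. ]), array([52.6, 55.9])] 65 38
-82 24 [None, None] 0 0
-82 40 [array([-52.5, -47.5]), array([52.5, 55.3])] 60 32
-77 24 [None, None] 0 0
-77 40 [array([-52.2, -46.9]), array([52.6, 54.9])] 62 23
-72 24 [None, None] 3 3
-72 40 [array([-51.8, -46.7]), array([52.6, 54.4])] 59 21
```

View pics/w3c.png

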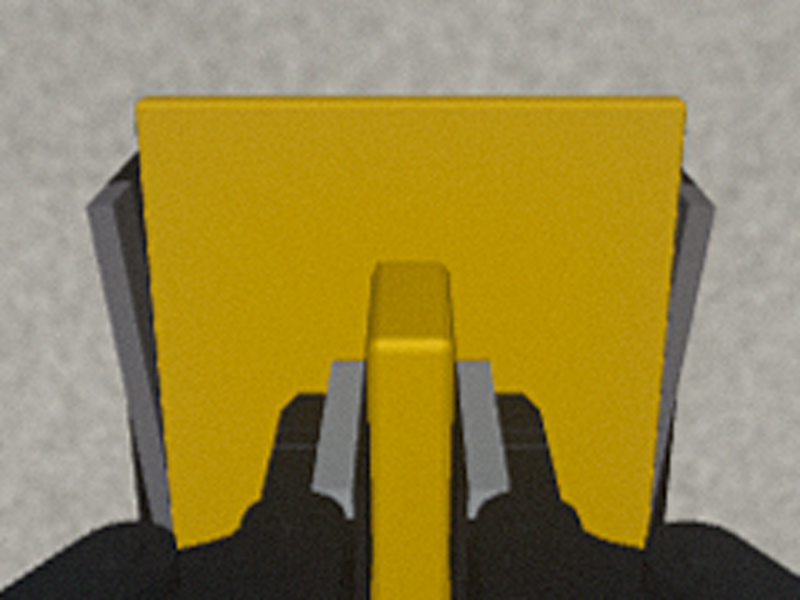

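Relative to the guides' outer edges (centre y = +1.3 in my frame, yaw matches), the lens centre is at +3.1. So I shift by -1.8 mm and lower 32 mm, from an underside height of about 63.7 mm.

```bash
python3 -m creep '{"hand":[0,0,0,0,0],"delta_pos":[[0,-0.0022,0.008],[0,0,0.01],[0,0,0.01],[0,0,0.008],[0,0,0.004]],"turn":[0,0,0,0,0]}'
python3 -m creep '{"hand":[0,0,0,0,0],"delta_pos":[[0,0,0],[0,0,0],[0,0,0],[0,0,0],[0,0,0]],"turn":[0,0,0,0,0]}'
cat > hl.py <<'E'
from meas import *
import sys
c=env.read_camera('wrist');P=cloud(c);save(c,sys.argv[1])
yaw=np.radians(-14.7);e=np.array([np.cos(yaw),np.sin(yaw)]);f=np.array([-e[1],e[0]]);o=np.array([.5603,.1977])
H=np.stack([(P[...,:2]-o)@e,(P[...,:2]-o)@f,P[...,2]],-1)*1000
hsv=cv2.cvtColor(c['pixels'],cv2.COLOR_RGB2HSV);ym=cv2.inRange(hsv,(18,120,70),(35,255,255))>0
sl=ym&(H[...,2]>25)&(H[...,2]<50)&(np.abs(H[...,1])<55)&(H[...,0]>-170)
q=H[sl];A=np.c_[q[:,:2],np.ones(len(q))];print('slab tilt',np.linalg.lstsq(A,q[:,2],rcond=None)[0][:2],'top z',np.median(q[:,2]),cv2.minAreaRect(q[:,:2].astype(np.float32)),'rear edge',np.percentile(q[:,0],.5))
for x in range(-115,-30,10):
    m=(abs(H[...,0]-x)<3)&(H[...,2]>40)&(H[...,2]<53)&~ym
    y=H[m][:,1];a=y[(y<-30)&(y>-70)];b=y[(y>30)&(y<75)]
    yy=q[abs(q[:,0]-x)<3][:,1]
    print(x,[np.percentile(v,[3,97]).round(1) if len(v)>3 else None for v in(a,b)],'lens',np.percentile(yy,[1,99]).round(1) if len(yy)>3 else None)
E
python3 hl.py wrist4.png; python3 go.py 0.4684 0.2218 0.055 165.3
```

```text
clock: 10.2
tcp_pos: [0.4647, 0.2233, 0.054]
orientation: [-0.001, 0.128, 0.992, -0.001]
wrist_force: [-9.9, -4.5, 39.3]
finger_gap: 0.0107
clock: 10.62
tcp_pos: [0.4658, 0.2236, 0.0549]
orientation: [-0.0, 0.128, 0.992, -0.0]
wrist_force: [0.3, 0.4, -0.8]
finger_gap: 0.0109
slab tilt [-0.00208511 -0.00185163] top z 36.82291355028208 ((-93.74530792236328, 2.500293731689453), (87.28282928466797, 107.47328186035156), 89.9786605834961) rear edge -147.10911100877863
-115 [array([-55.7, -50.6]), array([53.2, 58.5])] lens [-39.8  42.6]
-105 [array([-55. , -49.7]), array([52.3, 57.7])] lens [-39.9  42.7]
-95 [array([-54. , -48.7]), array([51.3, 56.4])] lens [-40.2  44.5]
-85 [array([-53.1, -47.8]), array([50.3, 55.5])] lens [-40.2  44.7]
-75 [array([-52.2, -47. ]), array([49.4, 54.6])] lens [-40.3  44.8]
-65 [None, None] lens [-39.8  44.7]
-55 [None, None] lens None
-45 [None, None] lens [-6.5  8.8]
-35 [None, None] lens None
t 10.67 tcp [0.4658 0.2236 0.055 ] yaw 165.32 j6 31.4 F [-0.1  0.  -0.2] gap 0.0112 tilt 0.0
delta tool m [-0.003  -0.0011 -0.    ] numbers total [-0.0037 -0.0014 -0.    ]
turn units total 0.004
```

View pics/wrist4.png

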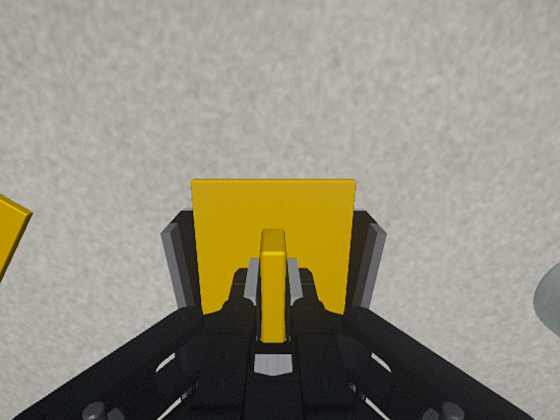

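Lens on the landing level, centred within about 1 mm, with the underside at about 31 mm and no contact force now. Slide toward the mouth.

```bash
python3 -m creep '{"hand":[0,0,0,0,0],"delta_pos":[[-0.003,0,0],[-0.006,0,0],[-0.006,0,0],[-0.006,0,0],[-0.003,0,0]],"turn":[0,0,0,0,0]}'
python3 -m creep '{"hand":[0,0,0,0,0],"delta_pos":[[-0.003,0,0],[-0.006,0,0],[-0.006,0,0],[-0.006,0,0],[-0.003,0,0]],"turn":[0,0,0,0,0]}'
python3 hl.py wrist5.png; python3 go.py 0.5816 0.1921 0.055 165.3
```

```text
clock: 11.08
tcp_pos: [0.4856, 0.2186, 0.0552]
orientation: [0.0, 0.128, 0.992, 0.0]
wrist_force: [-0.3, -0.9, -0.7]
finger_gap: 0.011
clock: 11.5
tcp_pos: [0.5039, 0.2137, 0.0551]
orientation: [0.0, 0.128, 0.992, 0.0]
wrist_force: [0.0, 0.6, -0.5]
finger_gap: 0.0106
slab tilt [ 0.00387549 -0.00208098] top z 36.9836252444794 ((-57.9421272277832, 1.3812255859375), (88.4186019897461, 100.49957275390625), 89.99603271484375) rear edge -107.81432062363474
-115 [array([-56. , -50.8]), array([53.3, 58.6])] lens None
-105 [array([-54.9, -49.7]), array([52.4, 57.6])] lens [-39.6  42.2]
-95 [array([-54. , -48.8]), array([51.4, 56.7])] lens [-39.7  42.4]
-85 [array([-53. , -47.7]), array([50.3, 55.3])] lens [-39.6  42.5]
-75 [array([-51.8, -46.8]), array([49.3, 54.5])] lens [-39.9  42.6]
-65 [array([-50.9, -45.8]), array([48.2, 53.4])] lens [-40.   42.7]
-55 [array([-50.1, -44.8]), array([47.1, 52.4])] lens [-40.1  43.3]
-45 [array([-49. , -43.8]), array([46.2, 51.5])] lens [-40.3  45. ]
-35 [array([-56.6, -34.2]), array([36.9, 58.9])] lens [-40.3  44.8]
t 11.55 tcp [0.5041 0.2137 0.0552] yaw 165.29 j6 29.3 F [ 0.9  0.4 -0.7] gap 0.0107 tilt 0.06
delta tool m [-0.0804 -0.0012  0.0002] numbers total [-0.1005 -0.0015  0.0003]
turn units total -0.002
```

View pics/wrist5.png

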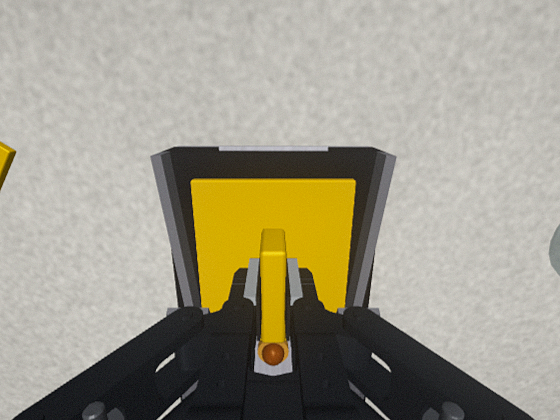

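The leading edge is already about 17 mm past the mouth, with no force, and the lens is centred (1.35 against 1.3). About 80 mm remain.

```bash
python3 -m creep '{"hand":[0,0,0,0,0],"delta_pos":[[-0.003,0,0],[-0.006,0,0],[-0.006,0,0],[-0.006,0,0],[-0.006,0,0]],"turn":[0,0,0,0,0]}'
python3 -m creep '{"hand":[0,0,0,0,0],"delta_pos":[[-0.006,0,0],[-0.006,0,0],[-0.006,0,0],[-0.006,0,0],[-0.006,0,0]],"turn":[0,0,0,0,0]}'
python3 -m creep '{"hand":[0,0,0,0,0],"delta_pos":[[-0.006,0,0],[-0.006,0,0],[-0.006,0,0],[-0.006,0,0],[-0.003,0,0]],"turn":[0,0,0,0,0]}'
python3 go.py 0.5816 0.1921 0.055 165.3;python3 hl.py wrist6.png
```

```text
clock: 11.97
tcp_pos: [0.5244, 0.2083, 0.0551]
orientation: [0.0, 0.128, 0.992, -0.0]
wrist_force: [0.2, 0.1, -1.1]
finger_gap: 0.0111
clock: 12.38
tcp_pos: [0.5475, 0.2022, 0.055]
orientation: [0.0, 0.128, 0.992, -0.0]
wrist_force: [0.7, 0.3, -0.7]
finger_gap: 0.011
clock: 12.8
tcp_pos: [0.5688, 0.1967, 0.0551]
orientation: [0.0, 0.128, 0.992, 0.0]
wrist_force: [0.2, -0.1, -1.3]
finger_gap: 0.0107
t 12.8 tcp [0.5688 0.1967 0.0551] yaw 165.3 j6 26.1 F [ 0.2 -0.1 -1.3] gap 0.0107 tilt 0.03
delta tool m [-0.0136 -0.0012  0.0001] numbers total [-0.017  -0.0014  0.0001]
turn units total 0.0
slab tilt [0.00491942 0.00219831] top z 36.94692862857076 ((14.913753509521484, 1.6106338500976562), (111.94091796875, 88.09302520751953), 0.26537832617759705) rear edge -40.75329843072165
-115 [array([-56. , -50.7]), array([53.3, 58.6])] lens None
-105 [array([-55. , -49.7]), array([52.3, 57.6])] lens None
-95 [array([-54. , -48.7]), array([51.3, 56.6])] lens None
-85 [array([-53. , -47.9]), array([50.3, 55.6])] lens None
-75 [array([-52. , -46.7]), array([49.2, 54.6])] lens None
-65 [array([-50.9, -45.8]), array([48.3, 53.6])] lens None
-55 [array([-50. , -44.8]), array([47.3, 52.6])] lens None
-45 [array([-49. , -43.8]), array([46.3, 51.6])] lens None
-35 [array([-55.9, -34.4]), array([36.9, 58.5])] lens [-38.2  41. ]
```

```bash
python3 -m creep '{"hand":[0,0,0,0,0],"delta_pos":[[-0.003,0,0],[-0.003,0,0],[-0.003,0,0],[-0.0015,0,0],[-0.0015,0,0]],"turn":[0,0,0,0,0]}'
python3 -m creep '{"hand":[0,0,0,0,0],"delta_pos":[[-0.0015,0,0],[-0.0015,0,0],[-0.0015,0,0],[-0.001,0,0],[0,0,0]],"turn":[0,0,0,0,0]}'
python3 go.py 0.5816 0.1921 0.055 165.3
```

```text
clock: 13.27
tcp_pos: [0.5773, 0.1944, 0.0551]
orientation: [0.0, 0.128, 0.992, -0.0]
wrist_force: [-0.2, 0.2, 0.2]
finger_gap: 0.0108
clock: 13.68
tcp_pos: [0.5801, 0.1936, 0.0548]
orientation: [-0.001, 0.128, 0.992, 0.0]
wrist_force: [-4.7, 3.0, 1.7]
finger_gap: 0.0116
t 13.68 tcp [0.5801 0.1936 0.0548] yaw 165.34 j6 25.6 F [-4.7  3.   1.7] gap 0.0116 tilt 0.15
delta tool m [-0.0018 -0.0011 -0.0002] numbers total [-0.0023 -0.0014 -0.0003]
turn units total 0.008
```

```bash
python3 -m creep '{"hand":[0,0,0,0,0],"delta_pos":[[-0.001,0,0],[-0.001,0,0],[0,0,0],[0,0,0],[0,0,0]],"turn":[0,0,0,0,0]}'
python3 go.py 0.5816 0.1921 0.055 165.3; python3 hl.py wrist7.png|head -1
```

```text
clock: 14.1
tcp_pos: [0.5802, 0.1936, 0.0546]
orientation: [-0.003, 0.127, 0.992, 0.0]
wrist_force: [-8.6, 2.7, 3.2]
finger_gap: 0.0107
t 14.1 tcp [0.5802 0.1936 0.0546] yaw 165.37 j6 25.5 F [-8.6  2.7  3.2] gap 0.0107 tilt 0.29
delta tool m [-0.0018 -0.001  -0.0004] numbers total [-0.0022 -0.0013 -0.0005]
turn units total 0.014
slab tilt [-0.0029813   0.00130134] top z 36.55467176542423 ((20.592010498046875, 1.3523597717285156), (101.90303802490234, 75.29182434082031), 0.15982955694198608) rear edge -29.052638517693072
```

View pics/wrist7.png

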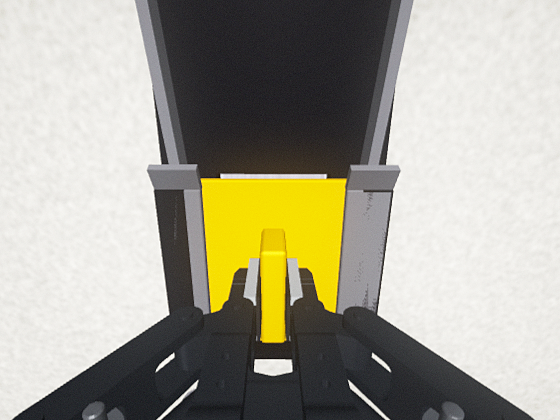

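The lens stalls at the end wall with about 9 N; it is square and under both lips (picture cols 200–347). Release narrowly, rise, and check.

```bash
python3 -m creep '{"hand":[24,24,24,24,24],"delta_pos":[[0,0,0],[0,0,0],[0,0,0],[0,0,0],[0,0,0]],"turn":[0,0,0,0,0]}'
python3 -m creep '{"hand":[24,24,24,24,24],"delta_pos":[[0,0,-0.005],[0,0,-0.01],[0,0,-0.02],[0,0,-0.03],[0,0,-0.03]],"turn":[0,0,0,0,0]}'
python3 -m creep '{"hand":[24,24,24,24,24],"delta_pos":[[0.03,0,-0.02],[0.03,0,-0.02],[0.03,0,0],[0.02,0,0],[0.01,0,0]],"turn":[0,0,0,0,0]}'
python3 -m creep '{"hand":[24,24,24,24,24],"delta_pos":[[0.03,0,0],[0.03,0,0],[0.03,0,0],[0.02,0,0],[0.01,0,0]],"turn":[0,0,0,0,0]}'
python3 - <<'E'
from meas import *
for n in ['wrist','side','top']:
    c=env.read_camera(n);save(c,n+'8.png');np.savez('pics/'+n+'8.npz',**c)
    for t in ['lens_yellow','housing_home','lens_red','jar','wrench']:
        for d in env.pinpoint(n,t)[:3]: print(n,t,d['score'],world(c,*d['location'],.03 if t in('lens_yellow','housing_home') else 0).round(4))
E
```

```text
clock: 14.57
tcp_pos: [0.5836, 0.1927, 0.0553]
orientation: [0.001, 0.128, 0.992, -0.0]
wrist_force: [0.2, 0.3, 0.2]
finger_gap: 0.0243
clock: 14.98
tcp_pos: [0.5826, 0.1927, 0.132]
orientation: [-0.001, 0.128, 0.992, -0.0]
wrist_force: [-0.3, 0.4, -0.6]
finger_gap: 0.0242
clock: 15.4
tcp_pos: [0.4885, 0.2177, 0.1645]
orientation: [0.0, 0.127, 0.992, 0.0]
wrist_force: [-0.6, -0.6, -0.7]
finger_gap: 0.0238
clock: 15.82
tcp_pos: [0.3957, 0.2418, 0.1634]
orientation: [-0.0, 0.127, 0.992, -0.0]
wrist_force: [-0.6, -0.7, -0.1]
finger_gap: 0.0239
wrist lens_yellow 0.76 [0.389 0.037 0.03 ]
wrist lens_yellow 0.68 [0.581  0.1929 0.03  ]
wrist jar 0.63 [0.5583 0.4238 0.    ]
side lens_yellow 0.67 [0.5778 0.1855 0.03  ]
side lens_yellow 0.66 [ 0.2944 -0.1811  0.03  ]
side housing_home 0.72 [0.5767 0.1875 0.03  ]
side lens_red 0.6 [ 0.6576 -0.1976  0.    ]
side jar 0.78 [ 0.55    0.4132 -0.    ]
side wrench 0.66 [0.7851 0.101  0.    ]
top lens_yellow 0.77 [ 0.3037 -0.2113  0.03  ]
top lens_yellow 0.71 [0.5863 0.1951 0.03  ]
top lens_yellow 0.25 [0.547  0.1841 0.03  ]
top housing_home 0.72 [0.5816 0.2074 0.03  ]
top lens_red 0.62 [ 0.6584 -0.1946  0.    ]
top lens_red 0.27 [0.5572 0.1967 0.    ]
top jar 0.64 [0.5576 0.4138 0.    ]
top jar 0.19 [0.5924 0.1976 0.    ]
top wrench 0.69 [0.7675 0.1081 0.    ]
```

View pics/wrist8.png

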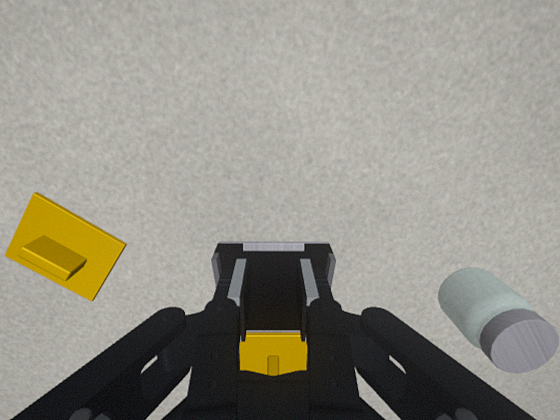

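View pics/side8.png

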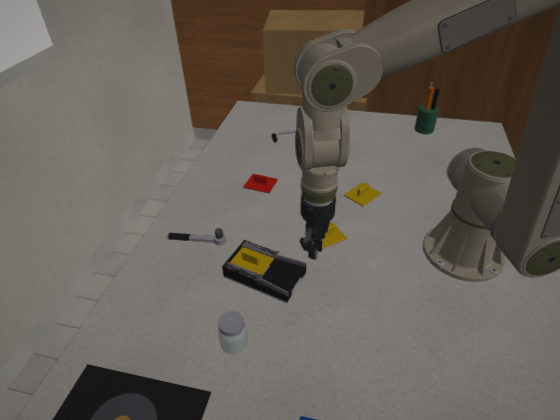

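Run:
```python
from meas import *
yaw=np.radians(-14.7);e=np.array([np.cos(yaw),np.sin(yaw)]);f=np.array([-e[1],e[0]]);o=np.array([.5603,.1977])
for n in ['top','side','wrist']:
    c=dict(np.load(f'pics/{n}8.npz'));P=cloud(c)
    H=np.stack([(P[...,:2]-o)@e,(P[...,:2]-o)@f,P[...,2]],-1)*1000
    hsv=cv2.cvtColor(c['pixels'],cv2.COLOR_RGB2HSV);ym=cv2.inRange(hsv,(15,100,40),(38,255,255))>0
    b=(np.abs(H[...,0]-20)<80)&(np.abs(H[...,1])<60)
    s=b&ym&(H[...,2]<46)&(H[...,2]>28)
    q=H[s];print(n,len(q),'x',np.percentile(q[:,0],[1,99]).round(1),'y',np.percentile(q[:,1],[1,99]).round(1),'z',np.median(q[:,2]).round(1))
    A=np.c_[q[:,:2],np.ones(len(q))];print(' tilt',np.linalg.lstsq(A,q[:,2],rcond=None)[0][:2].round(3))
    r=H[b&ym&(H[...,2]>50)];print(' rib',len(r),cv2.minAreaRect(r[:,:2].astype(np.float32)) if len(r)>5 else '',r[:,2].max() if len(r) else '')
    w=H[b&~ym&(H[...,2]>25)];print(' housing far x',np.percentile(w[:,0],99.5).round(1))
c=dict(np.load('pics/side8.npz'));im=c['pixels'][225:310,210:320,::-1];cv2.imwrite('pics/s8c.png',cv2.resize(im,(770,595),interpolation=cv2.INTER_CUBIC))
```

```text
top 578 x [-27.5  73.1] y [-34.   35.6] z 36.6
 tilt [ 0.007 -0.008]
 rib 71 ((21.55043601989746, -1.04970121383667), (49.107635498046875, 12.239188194274902), 0.3274872303009033) 70.98916933673993
 housing far x 77.3
side 558 x [-27.8  72.6] y [-38.9  29.6] z 36.7
 tilt [ 0.007 -0.002]
 rib 122 ((21.595659255981445, 0.6263227462768555), (14.72612476348877, 50.51109313964844), 89.56475830078125) 71.43431291188529
 housing far x 78.4
wrist 2434 x [-29.8  19.7] y [-34.2  36.5] z 35.9
 tilt [0.026 0.   ]
 rib 116 ((-4.043959140777588, 1.0811290740966797), (11.323768615722656, 2.89192795753479), 87.89039611816406) 62.03338258316263
 housing far x 0.3
```

View pics/s8c.png

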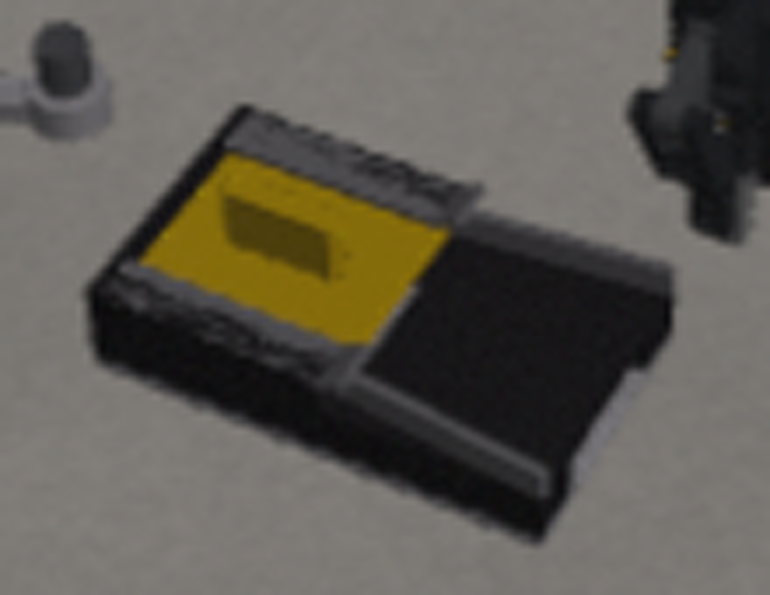

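The lens lies flat under both lips, its front edge at the end wall (slab x -27.6 to 72.8, rib centre x ≈ 21.6, rib angle error below 0.5°, top z 36.6 mm). The gripper is clear, so I hand in.

```bash
python3 -c "
from workcell import env
print(env.get_state()['wrist_force']);print(env.hand_in())"
```

```text
[ 0.29820484 -0.37680865  0.22469354]
the job is handed in; nothing more can be done
None
```

The yellow lens farthest from the base (0.49 m) is in the housing, rib up and fully home against the end wall. I let go and handed the job in at about 16 s of the 45 s allowed; no verdict is reported.

| Check after release | Measured | Allowed |
|---|---|---|
| Lens x in housing frame | about 21.6 mm | 17 to 26 mm |
| Lens y in housing frame | -1.0 mm (top camera), +0.6 mm (side camera) | -4 to +4 mm |
| Underside height | about 30.6 mm | 27 to 34 mm |
| Angle to housing | under 0.5° | 4° |
| Tilt | under 0.7° (top and side cameras) | 3.4° |
| Wrist force | under 1 N, gripper clear | robot touches nothing |

- **Contact while working:** the lens touched the landing once with about 39 N at the wrist as I lowered it. It met the end wall with about 9 N.
- **Checks that disagreed:** one wrist-camera fit of the lens tilt gave 1.5°, but it saw only part of the slab. Some of the network readings of housing_home, and of the jar and wrench, were 5 to 15 mm off. I relied on the fitted geometry instead.
- **Red lens, jar and wrench:** the arm never came near them. They show where they were in the pictures, to within that 15 mm scatter.

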